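# Set the sugar egg in the marzipan ring

### The arm

A 6-joint arm with a two-finger parallel gripper is mounted at the origin on the work surface. World frame = base frame: x ahead of the robot, y to its left, z up, the work surface at z = 0. Lengths are in mm, angles in rad, forces in N, time in s.
With the tool pointing down it reaches from about 300 to 825 mm from the base axis. Payload 5.4 kg.
Tool frame: the origin (TCP) lies midway between the tips of the shut fingers; the grasp point (between the pads) lies manip.hold_point_z behind it (manip.hold_point_z is the distance from the TCP to the grasp point, in mm); z points along the fingers, y is the direction in which the jaws open and shut (so a half turn about z gives the same grasp; the last joint's range is limited). The gripper opens to 92 mm and grips with 3 to 60 N. Pads are 20 mm wide; open, the fingers measure 128 mm over their backs; the gripper's body (75 mm by 189 mm) begins 69 mm behind the grasp point.
Start: joints at [0.962, 0.158, 1.597, -0, 1.386, -0.21], TCP at [223.288, 529.857, 214.601] pointing down, gripper open.
Joint ranges: [-2.91, 2.91], [-0.94, 2.29], [0.18, 2.7], [-1.29, 4.43], [0.17, 2.64], [-3, 3]. Speed limits (rad/s): [2.57, 2.57, 3.14, 3.14, 3.14, 3.14].

### API

Orientations are given as a unit quaternion [x, y, z, w].
In Python, from workcell import manip gives the robot as it stands. Calls block until the motion is done:
- manip.move_ptp(position, orientation): joint-space move of the TCP to a pose.
- manip.move_straight(position, frame=None, max_speed=150, stop_force=None): straight line of the TCP; frame=None keeps the orientation; max_speed is the mean speed in mm/s. With stop_force (N) it stops when the force on the tool has changed by that much, and returns True; else False.
- manip.goto_joints(angles): joint-space move.
- manip.set_gripper(opening, grasp_force=None): finger opening in mm; grasp_force is the grip in N (None keeps the last); returns when the fingers have stopped.
- manip.wait(seconds).
- manip.ik(position, orientation): joint angles nearest the present ones, or None.
- manip.grab_frame(name): name is "scene" or "top" or "wrist"; returns a dict with "img" (384x512x3 uint8, blue, green, red), "range_z" (384x512 float32, mm along the optical axis (not along the pixel's ray), 0 where there is no reading), "vertical_fov" (degrees; the focal length in pixels is half the picture's height over the tangent of half this angle, whatever the lens; pixels are square), "cx", "cy" (the principal point, pixels), "extrinsics" (4x4, takes a point from camera to world coordinates); the wrist camera has in their place "T_tool_cam" (4x4, takes a point from camera to tool coordinates, whose origin is the TCP and whose axes are the flange's). Camera axes: x right, y up, looking along -z (the intrinsics and any distortion apply to the point x, -y, -z); pixel columns grow to the right and rows downward; lengths in mm; the calibration is good to about 2 mm. A picture is of the moment at which its call begins: read the wrist's pose just before it.
A pose or a line that the arm cannot do raises manip.Unreachable and nothing moves.
- manip.job_done(): hands the job in, once; it reports no verdict.
Trained networks look in a picture, given as the dict that the camera call returned (one of the last four; its "shot" number tells which), for a name from the list of things; names that differ only in an ending like _2 or _b are one class to them, and where a whole thing is asked for, a point or a joint stands for the part that bears it (a point fixed in the world has none). Each returns a list of dicts, best first, with "p" (0 to 1); they miss things now and then, are a little off and sometimes report something else, mostly with a low value. They report only what shows in the picture. A call takes as long as a camera call. They do not tell look-alikes from the thing itself.
- manip.spot_in(picture, query): "extent" ([centre column, centre row, width, height] in pixels, round what is visible of it).
- manip.regions_of(picture, query): "pixels" (384x512 bool, what is visible of it) and "extent" ([centre column, centre row, width, height] in pixels, round what is visible of it).
Readings, each from a call of its own:
- manip.current_t(): time.
- manip.current_joint_positions(): joint angles.
- manip.current_qd(): joint speeds.
- manip.current_tau(): joint torques, N m.
- manip.current_eef_pos(): TCP position.
- manip.current_tool_rot(): TCP orientation.
- manip.current_contact_force(): force on the tool from outside, world axes, zero at the start.
- manip.current_moment(): the same for the moment, N m.
- manip.current_finger_gap(): finger opening in mm.
Only numpy, scipy, OpenCV 4.12 (cv2) and the standard library are available. Lean on these libraries where they do the work, as an engineer would, in place of code of your own. Each camera call takes 0.05 s, during which the arm holds its last target. There are 200 camera calls.

### The job

Set the white sugar egg upright in the empty middle of the marzipan ring in the orange tin. Its hollow shell is thin and cracks easily: grip it with no more than about 30 newtons and put it down softly, never dropping or pressing it, and leave the chocolate egg and the red egg standing where they are.

Things in the scene. Friction and masses are not known exactly. Their poses are not given: they have to be found in the camera images.
- white_egg: White sugar egg, 72 mm high, about 60 g, on a 12 mm board with two other eggs, 90 mm apart in a row in any order. Origin at its flat foot's centre, z up. Sides upright, 48 mm across, 28 to 52 mm above the foot: grip there, closing across the row. It cracks above 80 N from the fingers (both pads added: 40 N a pad) or 50 N against the orange tin or its cake.
- orange_tin: Fixed round gold tin with an orange band and orange lip, 190 mm across, 46 mm high (the like green one is not wanted). Origin at the centre of its underside, z up. In it a marzipan cake: a plaited ring, its crown about 38 mm above the underside, round a flat pale middle about 95 mm wide whose surface lies 18 mm above the underside. The egg stands at the centre of that middle.
- chocolate_egg: Dark brown egg of the same shape and size, on the same board; a bystander. Origin at the centre of its foot, z up.
- red_egg: Red egg of the same shape and size, on the same board; a bystander. Origin at the centre of its foot, z up.
Not all that is in view belongs to the job. Leave any purple look-alike of the white_egg alone.

How it is judged (in metres and radians):
At the end, for the whole second after the job is handed in: The white egg stands at rest on the flat middle of the marzipan in the orange tin, within 15 mm of its centre and within 10 degrees of upright; the chocolate and red eggs are within 20 mm of where they began (horizontal distance between white_egg and orange_tin below 0.015 m and z of white_egg in the frame of orange_tin between 0.014 and 0.024 m and angle between white_egg's own z axis and vertical below 0.175 rad and linear speed of white_egg below 0.02 m/s and distance of each of chocolate_egg, red_egg from where it was at the start of the episode below 0.02 m); the robot touches nothing.
It fails at once if the white egg is squeezed or pushed by the fingers with more than 80 N in all (both pads added) (contact force between white_egg and the fingers above 80 N).
It fails at once if the white egg is pressed against the orange tin or its cake with more than 50 N (contact force between white_egg and orange_tin above 50 N).
It fails at once if the white egg is let go in mid-air, its foot more than 34 mm above the table (16 mm above the flat middle of the cake) (contact force between white_egg and the fingers below 0.05 N and height (world z) of white_egg above 0.034 m).
It fails at once if the chocolate egg is moved by more than 20 mm (distance of chocolate_egg from where it was at the start of the episode above 0.02 m).
It fails at once if the red egg is moved by more than 20 mm (distance of red_egg from where it was at the start of the episode above 0.02 m).
It also fails if it takes over 45 s, if anything falls off the work surface, if the arm or the gripper's body presses on something with over 40 N, if the wrist force passes 120 N, or if a joint passes its speed limit or range.

## Working session

There is one attempt and no reset: what is moved stays moved. The work goes in short steps, each a Python script; the robot and the scene stay as the last script left them, time stands still between calls to the robot, and variables do not carry over. Pictures are saved under pics/ and viewed, about 8 in all and at most 12, crops included, and the job is handed in when it is done.

```bash
mkdir -p pics; ls; cat > h.py <<'E'
import numpy as np, cv2
from workcell import manip as m
from scipy.spatial.transform import Rotation as R
def cloud(d, T=None):
    T = d["extrinsics"] if T is None else T
    h,w=d["range_z"].shape; f=h/2/np.tan(np.radians(d["vertical_fov"])/2)
    v,u=np.mgrid[:h,:w]; z=d["range_z"]
    P=np.stack([(u-d["cx"])/f*z,-(v-d["cy"])/f*z,-z,np.ones_like(z)],-1)
    return (P@np.asarray(T).T)[...,:3]
def tooldown(yaw): # tool y axis at angle yaw in world
    y=np.array([np.cos(yaw),np.sin(yaw),0]); z=np.array([0,0,-1.]); x=np.cross(y,z)
    return R.from_matrix(np.stack([x,y,z],1)).as_quat()
E
python3 - <<'E'
from h import *
print(m.hold_point_z, m.current_tool_rot(), m.current_t())
for n in ("scene","top"):
    d=m.grab_frame(n); cv2.imwrite(f"pics/{n}1.png",d["img"]); C=cloud(d)
    print(n,[k for k in d if k not in("img","range_z")], d["vertical_fov"],d["cx"],d["cy"])
    for q in ("white_egg","orange_tin","chocolate_egg","red_egg"):
        for r in m.regions_of(d,q):
            p=r["pixels"]&(d["range_z"]>0); X=C[p]
            if len(X)<5: continue
            c=d["img"][p].mean(0)
            print(q,round(r["p"],2),np.round(r["extent"]),"med",np.median(X,0).round(),"lo",np.percentile(X,2,0).round(),"hi",np.percentile(X,98,0).round(),"bgr",c.round())
E
```

```text
pics
18.700000000000003 [ 1.98078332e-01  9.80185727e-01 -8.78336892e-04 -3.79235403e-04] 0.0
scene ['vertical_fov', 'cx', 'cy', 'extrinsics', 'shot'] 49.17195229392074 254.56567506083454 194.45780193333158
white_egg 0.87 [335. 113.  17.  27.] med [392. 350.  52.] lo [368. 335.   4.] hi [402. 374.  73.] bgr [79. 37. 63.]
white_egg 0.86 [372. 165.  22.  29.] med [589. 355.  54.] lo [559. 341.  -1.] hi [602. 396.  73.] bgr [84. 42. 68.]
white_egg 0.71 [340. 193.  21.  26.] med [647. 240.  72.] lo [622. 225.  18.] hi [659. 263.  85.] bgr [121. 128. 130.]
white_egg 0.69 [280. 253.  24.  33.] med [731.  47.  62.] lo [704.  29.  -0.] hi [744.  70.  73.] bgr [88. 42. 71.]
orange_tin 0.7 [134. 236.  91.  82.] med [ 561. -239.   27.] lo [ 468. -325.    6.] hi [ 653. -149.   47.] bgr [ 74. 108. 137.]
chocolate_egg 0.56 [302. 142.  17.  32.] med [471. 216.  66.] lo [447. 199.  14.] hi [481. 240.  85.] bgr [16. 26. 40.]
red_egg 0.68 [322. 165.  26.  31.] med [557. 229.  65.] lo [481. 212.   0.] hi [570. 291.  85.] bgr [ 32.  36. 104.]
top ['vertical_fov', 'cx', 'cy', 'extrinsics', 'shot'] 50.491
[... 299 characters left out ...]
72. 159.  24.  22.] med [629. 244.  76.] lo [612. 226.  39.] hi [653. 268.  84.] bgr [ 79.  94. 103.]
white_egg 0.57 [115. 266.  26.  22.] med [379. 352.  63.] lo [358. 335.  -1.] hi [400. 397.  71.] bgr [55. 21. 45.]
orange_tin 0.84 [367. 198.  88.  80.] med [ 558. -239.   24.] lo [ 471. -327.    4.] hi [ 649. -144.   46.] bgr [ 38.  78. 113.]
orange_tin 0.42 [171. 157.  23.  23.] med [628. 244.  75.] lo [612. 226.  16.] hi [651. 266.  84.] bgr [ 78.  92. 101.]
chocolate_egg 0.94 [177. 232.  19.  22.] med [456. 219.  78.] lo [436. 201.  63.] hi [476. 239.  84.] bgr [ 3. 13. 26.]
red_egg 0.65 [172. 198.  26.  27.] med [542. 232.  76.] lo [523. 212.  12.] hi [565. 255.  83.] bgr [ 3. 10. 83.]
```

View pics/scene1.png

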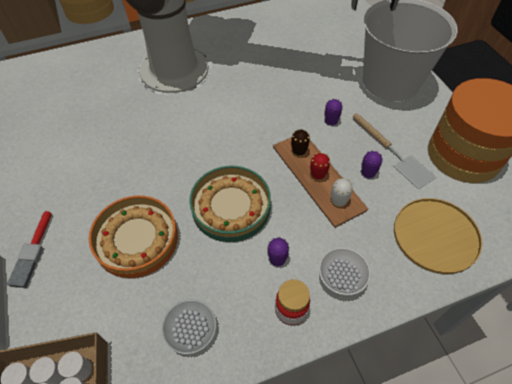

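View pics/top1.png

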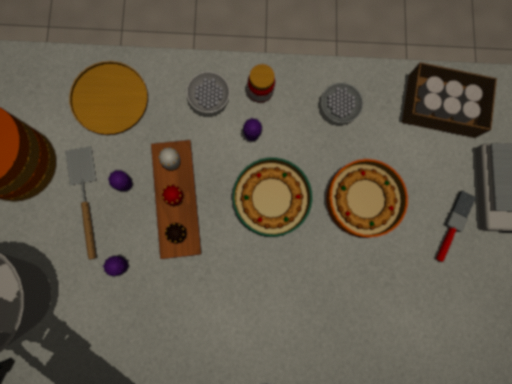

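The white egg is at the +x end of the board, at about (342,192) in scene and (170,158) in top. The orange tin is at scene (133,236) and top (367,198), and the purple eggs are decoys. Next I'll take closer looks with the wrist camera, tin first and then egg.

```bash
cat >> h.py <<'E'
def look(name):
    p=np.array(m.current_eef_pos()); q=m.current_tool_rot()
    d=m.grab_frame("wrist"); T=np.eye(4); T[:3,:3]=R.from_quat(q).as_matrix(); T[:3,3]=p
    cv2.imwrite(f"pics/{name}.png",d["img"]); return d,cloud(d,T@d["T_tool_cam"])
def circ(X):
    from scipy.optimize import least_squares
    return least_squares(lambda c: np.hypot(X[:,0]-c[0],X[:,1]-c[1])-c[2],[*X[:,:2].mean(0),25],loss="soft_l1").x
E
python3 - <<'E'
from h import *
yaw=np.radians(98.4)
print(m.ik([560,-237,300],tooldown(yaw-.75)), m.ik([632,246,260],tooldown(yaw)))
m.move_ptp([560,-237,300],tooldown(yaw-.75)); m.wait(.2)
d,C=look("w_tin")
r=m.regions_of(d,"orange_tin")
for x in r[:2]: print(x["p"],x["extent"])
X=C[d["range_z"]>0]; X=X[np.hypot(X[:,0]-560,X[:,1]+237)<120]
rim=X[X[:,2]>42]; print("rim",len(rim),rim.min(0),rim.max(0),circ(rim))
mid=X[np.hypot(X[:,0]-560,X[:,1]+237)<35]; print("mid z",np.percentile(mid[:,2],[5,50,95]))
fl=X[(X[:,2]<21)&(X[:,2]>14)&(np.hypot(X[:,0]-560,X[:,1]+237)<60)]; print("flat",(fl.min(0)+fl.max(0))/2,np.ptp(fl,axis=0))
m.move_ptp([632,246,260],tooldown(yaw)); m.wait(.2)
d,C=look("w_egg")
for q in ("white_egg","red_egg","chocolate_egg"):
    for x in m.regions_of(d,q):
        X=C[x["pixels"]&(d["range_z"]>0)]; b=X[(X[:,2]>40)&(X[:,2]<100)]
        t=b[b[:,2]>b[:,2].max()-3] if len(b) else b
        print(q,round(x["p"],2),np.round(x["extent"]),len(b),b.min(0).round(),b.max(0).round(),"top",t.mean(0).round(1),"circ",circ(b[(b[:,2]<66)]).round(1))
print(m.current_t(),m.current_eef_pos())
E
```

```text
[-5.98833636e-01  2.02672568e-01  1.37970318e+00 -4.44089210e-16
  1.55921690e+00 -1.56623762e+00] [ 1.93468054e-01  4.02405168e-01  1.21298398e+00 -4.44089210e-16
  1.52620350e+00 -1.52393593e+00]
0.62 [256.9, 166.8, 125.0, 126.3]
rim 57744 [ 463.29800956 -330.43201309   42.01566398] [ 655.52203068 -138.27380026  428.29309043] [1655.48231299 -988.53109827 1352.45958822]
mid z [ 16.24068225 420.43747842 427.19217228]
flat [ 559.66249598 -234.32400741   17.45986502] [96.23801979 95.95474611  6.91311164]
white_egg 0.96 [345. 151.  47.  34.] 1039 [556. 342.  40.] [602. 387.  72.] top [579.1 366.3  70.2] circ [579.  364.7  19.9]
white_egg 0.92 [369.   8.  34.  13.] 116 [397. 347.  40.] [403. 375.  55.] top [401.1 363.2  53.1] circ [376.  360.1  26. ]
white_egg 0.73 [119. 211.  47.  41.] 991 [697.  33.  40.] [742.  78.  72.] top [720.4  54.   70. ] circ [719.6  54.8  20.5]
white_egg 0.57 [258. 179.  32.  39.] 1018 [612. 226.  40.] [658. 273.  84.] top [635.6 250.1  82.1] circ [635.3 250.2  23.2]
red_egg 0.96 [258. 109.  36.  38.] 1126 [523. 214.  61.] [570. 260.  85.] top [546.6 236.4  82.9] circ [546.6 237.   23.2]
chocolate_egg 0.7 [259.  32.  39.  54.] 1518 [437. 200.  40.] [482. 248.  84.] top [457.7 224.2  82. ] circ [458.1 224.1  23.1]
5.9417 [632.08764346 245.70477899 260.05609508]
```

```bash
python3 - <<'E'
from h import *
q=tooldown(np.radians(98.5)); ex,ey=635.4,250.2; z=12+45-m.hold_point_z
m.set_gripper(75,15)
m.move_ptp([ex,ey,140],q)
print(m.move_straight([ex,ey,z],max_speed=100,stop_force=8)); m.wait(.2)
print(m.current_eef_pos(),m.current_contact_force())
m.set_gripper(56,15); m.set_gripper(40,15)
print("gap",m.current_finger_gap())
m.move_straight([ex,ey,z+15],max_speed=40); m.wait(.3)
print("gap",m.current_finger_gap(),m.current_contact_force(),m.current_t())
d=m.grab_frame("scene"); cv2.imwrite("pics/s2.png",cv2.resize(d["img"][120:260,240:440],None,fx=3,fy=3))
E
```

```text
False
[635.87039783 250.31787575  39.06781979] [-0.0626163   0.0653605   0.08744831]
gap 47.95347500993877
gap 47.61574629788915 [-1.24097628 -0.49999984 -0.45141387] 9.875
```

View pics/s2.png

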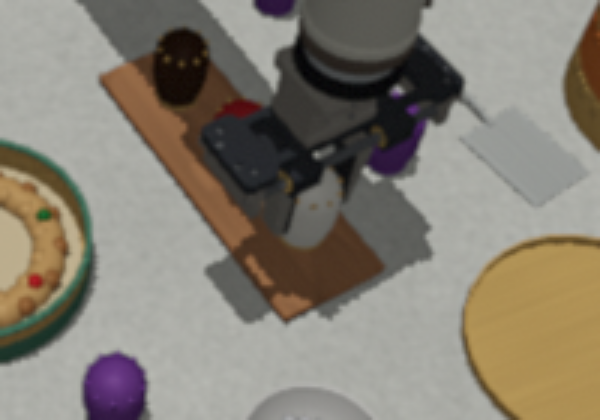

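The egg hangs upright between the pads, clear of the board (crop at about (315,210)), and the gap matches its width. Next I'll carry it over the tin and check it there.

```bash
python3 - <<'E'
from h import *
q=tooldown(np.radians(98.5)-.75); tx,ty=559.5,-234.4
m.move_straight([635.4,250.2,180],max_speed=120)
m.move_ptp([tx,ty,180],q)
m.move_straight([tx,ty,80],max_speed=80); m.wait(.3)
print(m.current_finger_gap(),m.current_contact_force(),m.current_eef_pos(),m.current_t())
d=m.grab_frame("scene"); C=cloud(d); cv2.imwrite("pics/s3.png",cv2.resize(d["img"][150:290,50:250],None,fx=3,fy=3))
for x in m.regions_of(d,"white_egg"):
    X=C[x["pixels"]&(d["range_z"]>0)]; print(round(x["p"],2),np.round(x["extent"]),np.percentile(X,[2,50,98],axis=0).round())
E
```

```text
47.757083299528134 [-0.69771781  0.32171999 -0.14943331] [ 559.62506036 -234.46444691   80.24103003] 14.6167
0.91 [127. 222.  25.  26.] [[ 552. -256.   57.]
 [ 577. -239.  110.]
 [ 584. -222.  127.]]
0.91 [280. 252.  24.  32.] [[706.  29.   2.]
 [731.  47.  63.]
 [744.  71.  73.]]
0.86 [372. 164.  24.  32.] [[517. 341.  -1.]
 [589. 356.  53.]
 [602. 418.  73.]]
0.66 [333. 111.  20.  27.] [[363. 336.  -0.]
 [391. 350.  52.]
 [402. 379.  73.]]
```

View pics/s3.png

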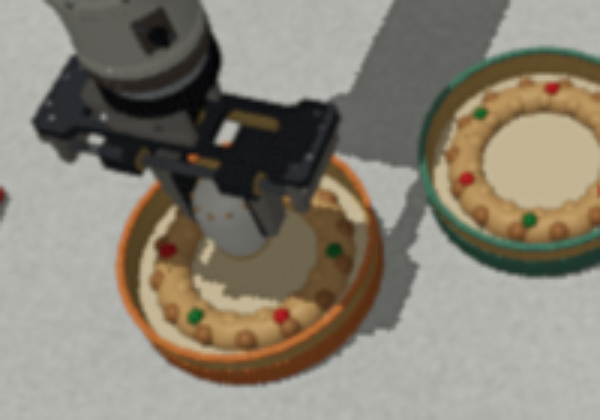

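The egg is upright in the grip over the orange tin's middle (crop at about (235,225)), with its foot near z=53 as expected. Now I'll lower it slowly with a force stop.

```bash
python3 - <<'E'
from h import *
tx,ty=559.6,-234.4
m.move_straight([tx,ty,51],max_speed=40); m.wait(.2)
print(m.current_eef_pos()[2],m.current_contact_force())
s=m.move_straight([tx,ty,43],max_speed=6,stop_force=3)
print(s,m.current_eef_pos(),m.current_contact_force(),m.current_finger_gap(),m.current_t())
E
```

```text
51.34991667230091 [ 0.02129476 -0.70177399  0.36531999]
True [ 559.5402789  -234.38657163   44.1749733 ] [-0.90930516  0.34676753  4.12442388] 47.80044498925348 16.8333
```

```bash
python3 - <<'E'
from h import *
tx,ty=559.5,-234.4
m.set_gripper(53); m.wait(.2); m.set_gripper(66); m.wait(.2)
m.move_straight([tx,ty,140],max_speed=60); m.move_straight([tx,ty,300],max_speed=150); m.wait(.2)
d,C=look("w_end")
for x in m.regions_of(d,"white_egg")[:3]:
    X=C[x["pixels"]&(d["range_z"]>0)]; X=X[(X[:,2]>30)&(X[:,2]<110)]
    if len(X)<20: continue
    print(round(x["p"],2),X[X[:,2]>X[:,2].max()-3].mean(0).round(1),X[:,2].max(),circ(X[X[:,2]<72]).round(1))
P=np.array(m.current_eef_pos()); m.move_straight([480,-330,300]); m.wait(.2)
d=m.grab_frame("scene"); cv2.imwrite("pics/s4.png",cv2.resize(d["img"][100:300,60:380],None,fx=2.4,fy=2.4)); C=cloud(d)
for q in ("white_egg","red_egg","chocolate_egg"):
  for x in m.regions_of(d,q):
    X=C[x["pixels"]&(d["range_z"]>0)]; print(q,round(x["p"],2),np.percentile(X,[2,50,98],axis=0).round().tolist())
print(m.current_t(),m.current_contact_force())
E
```

```text
0.69 [ 559.3 -233.4   87.8] 89.65404344917795 [ 559.8 -233.1   23.2]
0.61 [720.   53.5  70.4] 72.59489112218881 [716.4  48.8  16.3]
white_egg 0.94 [[705.0, 29.0, 3.0], [731.0, 47.0, 63.0], [744.0, 71.0, 73.0]]
white_egg 0.85 [[367.0, 335.0, 4.0], [391.0, 350.0, 54.0], [403.0, 373.0, 73.0]]
white_egg 0.69 [[563.0, 341.0, 1.0], [589.0, 355.0, 54.0], [603.0, 384.0, 73.0]]
white_egg 0.56 [[546.0, -256.0, 21.0], [573.0, -233.0, 78.0], [583.0, -213.0, 91.0]]
red_egg 0.9 [[536.0, 212.0, 15.0], [559.0, 227.0, 69.0], [570.0, 251.0, 85.0]]
chocolate_egg 0.9 [[443.0, 199.0, 11.0], [471.0, 216.0, 66.0], [481.0, 244.0, 85.0]]
22.575 [1.00911074 0.57151722 0.10794805]
```

View pics/s4.png

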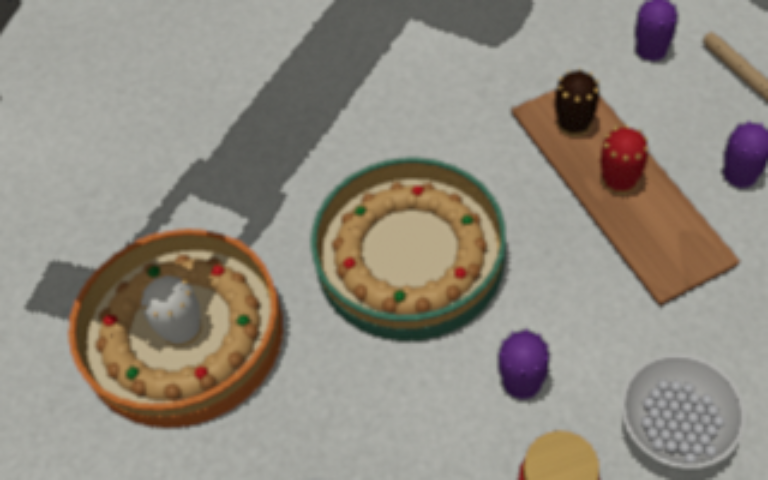

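The white egg stands upright in the middle of the orange tin's ring (crop at about (172,312)), and the red and chocolate eggs haven't moved. I'm handing the job in.

```bash
python3 -c "
from workcell import manip as m
m.job_done()"
```

```text
the job is handed in; nothing more can be done
```

The white sugar egg is standing upright in the middle of the marzipan ring in the orange tin, and the job is handed in. I set the grip force to 15 N, lowered the egg until the force stop tripped at about 4 N, opened the fingers and backed the arm away.

- **Placement:** the wrist camera puts the egg about 1.3 mm from the measured tin centre. Its top is at 89.7 mm, against 90 mm expected for a 72 mm egg on the 18 mm surface. The top lies within about 1 mm of the body's centre, so it is upright.
- **Other eggs:** in the scene camera the chocolate and red eggs read within about 2 mm of where they started.
- **Time:** the clock read 22.6 s at the last check before hand-in, out of 45 s.

None of the last checks failed or disagreed. One earlier automatic fit of the tin rim failed because stray readings got into it. I used the outline of the flat middle instead, and the rim's extents agreed with it.

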